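Dial open the hazardous-waste chest and put the solvent tin away

ROBOT

A 7-joint arm with a two-finger parallel gripper is mounted at the origin on the work surface. World frame = base frame: x ahead of the robot, y to its left, z up, the work surface at z = 0. Lengths are in m, angles in rad, forces in N, time in s.
With the tool pointing down it reaches from about 0.4 to 0.85 m from the base axis. Payload 10.4 kg.
Tool frame: the origin (TCP) lies on the centre line of the jaws, within the pads' length; the fingertips stand 17 mm ahead of it and the grasp point (between the pads) lies 2 mm behind it; x points along the fingers, z is the direction in which the jaws open and shut, and the axes are right-handed (so a half turn about x gives the same grasp; the last joint's range is limited). The gripper opens to 87 mm and grips with 3 to 60 N. Pads are 19 mm wide; open, the fingers measure 117 mm over their backs; the gripper's body (75 mm by 190 mm) begins 51 mm behind the grasp point.
Start: joints at [-0.023, 0.332, -0.065, 1.46, 0.022, 1.35, -0.088], TCP at [0.625, 0, 0.24] pointing down, gripper open.
Joint ranges: [-2.6, 2.6], [-0.5, 2.12], [-1.47, 1.34], [0.16, 2.42], [-1.27, 4.41], [0.06, 2.06], [-2.6, 2.6]. Speed limits (rad/s): [2.22, 2.22, 2.79, 2.79, 3.14, 3.14, 3.14].

INTERFACE

Orientations are given as a unit quaternion [x, y, z, w].
In Python, from bench import r gives the robot as it stands. The module is installed in compiled form; this text tells all that it offers.
- The arm moves only by the tool arm_command, never from a script. Its argument "plan" is a list of rows, each a list of 4 numbers: the shift along the tool's x, y, z in mm, then the turn about the tool's x in degrees. A call has 1 to 20 rows; each row shifts and turns the commanded pose from where the row before left it, along the tool's axes as they then stand; what a row does not reach is not made up. A row lasts 1/8 s, in which the tool goes at most 62.5 mm and 10.7 degrees, less where a joint would pass 70% of its speed; a pose out of reach is approached as far as the arm can. A call with a gripper value outside its range is refused whole. "jaw" is the opening, from -1 (shut) to 1 (fully open), set as the call begins (left out, the last holds). The fingers move at their own pace and stop on an object; "force" is the grip in N (left out, the last holds). Time passes only in rows, so rows that do not move let the fingers close. It gives the time, the measured TCP pose, the force and the opening at its end, in the units of the state.
- r.read_state(): the state, without advancing time (a new reading comes with each control period).
- r.camera(name): name is "scene" or "side" or "wrist"; returns a dict with "frame" (400x640x3 uint8, blue, green, red), "fx", "fy", "cx", "cy" (pixels), "dist" ([k1, k2, p1, p2, k3] as OpenCV has them; the pictures are not rectified), "extrinsics" (4x4, takes a point from world to camera coordinates). Camera axes: x right, y down, z forward; pixel columns grow to the right and rows downward; lengths in m; the calibration is good to about 2 mm. A picture is of the moment at which its call begins. There is no depth.
- r.close_job(): hands the job in, once; it reports no verdict.
Trained networks look in a picture, given as the dict that the camera call returned (one of the last four; its "shot" number tells which), for a name from the list of things; names that differ only in an ending like _2 or _b are one class to them, and where a whole thing is asked for, a point or a joint stands for the part that bears it (a point fixed in the world has none). Each returns a list of dicts, best first, with "confidence" (0 to 1); they miss things now and then, are a little off and sometimes report something else, mostly with a low value. They report only what shows in the picture. A call takes as long as a camera call. They do not tell look-alikes from the thing itself.
- r.find_in(picture, label): "xyz" ([x, y, z] in m, in world coordinates, good to about 4 mm: the middle of the surface that is visible of it).
- r.regions_of(picture, label): "mask" (400x640 bool, what is visible of it).
- r.spot_point(picture, label): "xyz" ([x, y, z] in m, in world coordinates, good to about 4 mm: a listed point, or the origin of a listed thing).
The state is a dict: "time": time; "joint_positions": joint angles; "joint_vel": joint speeds; "joint_torque": joint torques, N m; "ee_pos": TCP position; "eef_rot": TCP orientation; "ft_force": force on the tool from outside, world axes, zero at the start; "torque": the same for the moment, N m; "width": finger opening in m.
Only numpy, scipy, OpenCV 4.12 (cv2) and the standard library are available. Lean on these libraries where they do the work, as an engineer would, in place of code of your own. Each camera call takes 0.05 s, during which the arm holds its last target. There are 200 camera calls.

TASK

Put the blue solvent tin away in the red hazardous-waste chest on the bench: set the three number dials on its lid to 4, 7, 2 (left to right as read from the handle side), slide the steel bolt tab fully back, and raise the lid by its black handle until it leans about 15 degrees back past upright (about 105 degrees from shut), where its stiff hinge holds it. Then lower the tin in upright and stand it on the chest's floor, without dropping or laying it over, and leave the lid standing open at that angle. Do not shift or knock over the green bottle, the white tub, the empty food tin or the crushed can.

Things in the scene. Friction and masses are not known exactly. Their poses are not given: they have to be found in the camera images.
- chest: red sheet-steel chest fixed to the bench, 150 (x) x 240 (y) x 140 mm high, walls and floor 3 mm, empty. Origin: centre of its underside; its front (handle side) faces its -x, left as seen from the handle side is +y, z up. A 12 mm lip runs inside the front wall's top. The shut lid's flat top is at z = 146 mm: three black dials in a row across it, a steel bolt tab in front of them
- lid (a joint): lid hinged on the chest's rear top edge: 0 = shut, grows as it opens, 1.571 upright, 1.833 leaning 15 degrees back past upright, stop 2.4. Locked (gives about 0.02 rad) until the bolt is drawn. Stiff hinge: stays wherever left; 5 to 9 N at the handle raise it. Its front edge, shut, is at chest x = -79 mm. Open, a 20 mm deep lock case shows on its inside and the dials stick out 40 mm behind
- lid_hinge (a point): middle of the lid's hinge line, in the chest's frame at x = +75 mm, y = 0, z = 140 mm; the line runs along the chest's y
- lid_handle (a point): middle of the lid's handle: a black plastic grip sleeve 18 mm thick, 90 mm long, along the chest's y, that turns freely on a wire bail, so fingers pinching it need not tilt as the lid swings. It stands 40 mm ahead of the lid's front edge (an arm 55 mm to either side), 194 mm from the hinge line; shut, it is 143 mm above the bench, 119 mm ahead of the chest's centre
- dial_left (a joint): left dial on the lid, to be set to 4 (2.513): black disc 62 mm across, white numerals 0 to 9. Value = number x 0.628 rad; 0 = numeral 0 at the yellow mark on the lid at the dial's handle side (chest -x); grows counter-clockwise seen from above; stops at -0.30 and 5.95 (no way round from 9 to 0). Light friction, stays where left; the lock accepts about 0.15 rad either side
- dial_mid (a joint): middle dial on the lid, to be set to 7 (4.398): black disc 62 mm across, white numerals 0 to 9. Value = number x 0.628 rad; 0 = numeral 0 at the yellow mark on the lid at the dial's handle side (chest -x); grows counter-clockwise seen from above; stops at -0.30 and 5.95 (no way round from 9 to 0). Light friction, stays where left; the lock accepts about 0.15 rad either side
- dial_right (a joint): right dial on the lid, to be set to 2 (1.257): black disc 62 mm across, white numerals 0 to 9. Value = number x 0.628 rad; 0 = numeral 0 at the yellow mark on the lid at the dial's handle side (chest -x); grows counter-clockwise seen from above; stops at -0.30 and 5.95 (no way round from 9 to 0). Light friction, stays where left; the lock accepts about 0.15 rad either side
- dial_left_grip (a point): on the left dial's axis (shut: chest x = +9 mm, y = +70 mm), 8 mm below the top of its upright grip bar, 26 mm above the lid, 20 mm above the disc. The bar is 42 mm long, 13 mm thick, 28 mm high; a white stripe on it marks the end at numeral 0, numerals 1 to 9 follow clockwise. Axes turn with the dial: bar along x, striped end at -x, z out of the lid
- dial_mid_grip (a point): on the middle dial's axis (shut: chest x = +9 mm, y = 0), 8 mm below the top of its upright grip bar, 26 mm above the lid, 20 mm above the disc. The bar is 42 mm long, 13 mm thick, 28 mm high; a white stripe on it marks the end at numeral 0, numerals 1 to 9 follow clockwise. Axes turn with the dial: bar along x, striped end at -x, z out of the lid
- dial_right_grip (a point): on the right dial's axis (shut: chest x = +9 mm, y = -70 mm), 8 mm below the top of its upright grip bar, 26 mm above the lid, 20 mm above the disc. The bar is 42 mm long, 13 mm thick, 28 mm high; a white stripe on it marks the end at numeral 0, numerals 1 to 9 follow clockwise. Axes turn with the dial: bar along x, striped end at -x, z out of the lid
- bolt (a joint): the lock's bolt: 0 = shut, grows as its tab slides back (chest +x, towards the dials), stop at 0.014 m = fully back; stays where left (friction 2 N). It moves no more than about 3 mm unless all three dials show the code. The lid is free from about 0.011
- bolt_tab (a point): the bolt's upright steel tab on top of the lid in front of the middle dial: 11 mm (x) x 30 mm (y), its top 26 mm above the lid; this point on its vertical mid-line, 16 mm above the lid. Shut it lies at x = -55 mm, y = 0 in the chest's frame
- tin_center (a point): centre (half-way up, 50 mm above its base) of the blue solvent tin with a yellow band and black screw cap: 60 mm diameter, 100 mm high in all, straight wall up to 84 mm above its base, loose, 0.15 to 0.31 kg. z up
- tub_center (a point): centre (half-way up) of the white yoghurt tub, open: 95 mm across the rim, 90 mm high, very light; stands close beside the blue tin. Not to be shifted
- food_tin_center (a point): centre (half-way up) of the plain empty steel food tin, open: 74 mm diameter, 82 mm high, light; stands close beside the blue tin. Not to be shifted
- can_center (a point): centre (half-way up) of the crushed aluminium can: a flat puck 72 mm across, 32 mm high, very light; lies close beside the blue tin. Not to be shifted
- bottle_center (a point): centre (half-way up) of the green glass bottle: 61 mm diameter, 230 mm high, stands behind the chest, where a lid thrown open too far would strike it. Not to be shifted
Not all that is in view belongs to the job. Of the things like the part that bears can_center, leave any that is yellow; of the rest the larger one is meant.

How it is judged:
By the outcome, as a careful person would: the job done as asked, in the order asked, and still so for the second after the job is handed in, with the robot touching nothing.
It also fails if it takes over 72 s, if anything falls off the work surface, if the arm or the gripper's body presses on something with over 40 N, if the wrist force passes 120 N, or if a joint passes its speed limit or range.

## Working session

There is one attempt and no reset: what is moved stays moved. The work goes in short steps, Python scripts to look and compute and a tool call to move; the robot and the scene stay as the last step left them, time stands still between calls to the robot, and variables do not carry over. Pictures are saved under pics/ and viewed, about 8 in all and at most 12, crops included, and the job is handed in when it is done.

Besides the shell and the picture viewer there is one more tool, called as name(argument=value, ...), one argument or row to a line, values as JSON. arm_command: Moves the arm, as the interface text tells. Its arguments: {"type":"object","properties":{"plan":{"type":"array","items":{"type":"array","items":{"type":"number"}}},"jaw":{"type":"number"},"force":{"type":"number"}},"required":["plan"]}

```bash
mkdir -p pics; cat > h.py <<'E'
from bench import r
import numpy as np, cv2
from scipy.spatial.transform import Rotation as R
def save(p,n): cv2.imwrite(f'pics/{n}.png',p['frame'])
def proj(p,X):
    E=np.array(p['extrinsics']);K=np.array([[p['fx'],0,p['cx']],[0,p['fy'],p['cy']],[0,0,1]])
    return cv2.projectPoints(np.array(X,float).reshape(-1,3),cv2.Rodrigues(E[:3,:3])[0],E[:3,3],K,np.array(p['dist'],float))[0].reshape(-1,2)
def onplane(p,uv,z):
    E=np.array(p['extrinsics']);K=np.array([[p['fx'],0,p['cx']],[0,p['fy'],p['cy']],[0,0,1]])
    n=cv2.undistortPoints(np.array(uv,float).reshape(-1,1,2),K,np.array(p['dist'],float)).reshape(-1,2)
    c=-E[:3,:3].T@E[:3,3]; d=np.c_[n,np.ones(len(n))]@E[:3,:3]
    return c+d*((z-c[2])/d[:,2])[:,None]
E
cat > a.py <<'E'
from h import *
np.set_printoptions(precision=4,suppress=True)
s=r.read_state();print(s['time'],s['ee_pos'],s['eef_rot'],s['width'],s['ft_force'])
ps={n:r.camera(n) for n in('scene','side','wrist')}
for n,p in ps.items():
    save(p,n+'0')
    E=np.array(p['extrinsics']);print(n,-E[:3,:3].T@E[:3,3])
    for l in 'chest lid_hinge lid_handle dial_left_grip dial_mid_grip dial_right_grip bolt_tab tin_center tub_center food_tin_center can_center bottle_center'.split():
        print(l,[(np.round(d['xyz'],3).tolist(),round(d['confidence'],2)) for d in r.spot_point(p,l)[:4]])
cv2.imwrite('pics/both.png',np.vstack([cv2.resize(ps[n]['frame'],(480,300)) for n in ('scene','side')]))
E
python3 a.py
```

```text
0.0 [ 0.6246 -0.      0.2387] [-0.      0.7076 -0.      0.7066] 0.08684472901556795 [ 0.2771 -0.8731 -0.8368]
scene [ 1.2004 -0.0024  0.7391]
chest [([0.529, 0.188, -0.002], 0.7)]
lid_hinge [([0.602, 0.175, 0.137], 0.57)]
lid_handle [([0.412, 0.21, 0.143], 0.84), ([0.527, 0.122, 0.173], 0.36)]
dial_left_grip [([0.548, 0.262, 0.174], 0.94), ([0.542, 0.185, 0.17], 0.71), ([0.604, 0.177, 0.134], 0.57)]
dial_mid_grip [([0.542, 0.188, 0.17], 0.9), ([0.547, -0.092, 0.016], 0.42)]
dial_right_grip [([0.527, 0.123, 0.173], 0.58)]
bolt_tab [([0.473, 0.2, 0.159], 0.67)]
tin_center [([0.517, -0.187, 0.049], 0.86)]
tub_center [([0.602, -0.243, 0.044], 0.8)]
food_tin_center [([0.436, -0.129, 0.043], 0.61)]
can_center [([0.651, -0.065, 0.01], 0.88), ([0.436, -0.004, 0.014], 0.58), ([0.551, -0.092, 0.014], 0.57)]
bottle_center [([0.551, -0.09, 0.016], 0.67), ([0.724, 0.156, 0.117], 0.63)]
side [ 0.1106 -0.5391  0.8065]
chest [([0.526, 0.192, -0.002], 0.79)]
lid_hinge [([0.602, 0.181, 0.141], 0.73), ([0.439, -0.128, 0.038], 0.61), ([0.474, 0.201, 0.162], 0.58)]
lid_handle [([0.413, 0.212, 0.145], 0.7
[... 281 characters left out ...]
, 0.71)]
tub_center [([0.603, -0.244, 0.046], 0.77), ([0.474, 0.202, 0.166], 0.7)]
food_tin_center [([0.442, -0.129, 0.041], 0.84)]
can_center [([0.652, -0.067, 0.01], 0.81), ([0.547, -0.094, 0.017], 0.73), ([0.432, -0.007, 0.013], 0.58)]
bottle_center [([0.725, 0.152, 0.115], 0.7)]
wrist [0.6259 0.082  0.384 ]
chest [([0.517, -0.188, 0.048], 0.2)]
lid_hinge []
lid_handle []
dial_left_grip []
dial_mid_grip []
dial_right_grip [([0.523, 0.122, 0.175], 0.7)]
bolt_tab []
tin_center [([0.519, -0.188, 0.05], 0.76)]
tub_center []
food_tin_center [([0.44, -0.135, 0.042], 0.75)]
can_center [([0.652, -0.068, 0.012], 0.9), ([0.552, -0.095, 0.015], 0.82), ([0.436, -0.004, 0.019], 0.79)]
bottle_center []
```

```bash
cat > b.py <<'E'
from h import *
np.set_printoptions(precision=4,suppress=True)
# fit chest pose from points
loc=np.array([[0,0],[75,0],[-119,0],[9,70],[9,0],[9,-70],[-55,0]])/1e3
w=np.array([[.5275,.190],[.602,.178],[.4125,.211],[.548,.2625],[.540,.1875],[.5275,.1235],[.4735,.2]])
lc,wc=loc.mean(0),w.mean(0);a=(loc-lc);b=(w-wc)
yaw=np.arctan2((a[:,0]*b[:,1]-a[:,1]*b[:,0]).sum(),(a*b).sum())
c,s=np.cos(yaw),np.sin(yaw);Rm=np.array([[c,-s],[s,c]]);t=wc-Rm@lc
print('yaw',np.degrees(yaw),'t',t);print('res mm',((loc@Rm.T+t)-w)*1e3)
def warp(p,z,S=3):
    # image: right = chest -y, up = chest +x ; 240x200mm
    q=np.array([[-.09,.12],[-.09,-.12],[.07,-.12],[.07,.12]])
    X=np.c_[q@Rm.T+t,np.full(4,z)]
    uv=proj(p,X).astype(np.float32)
    d=np.array([[0,160*S],[240*S,160*S],[240*S,0],[0,0]],np.float32)
    return cv2.warpPerspective(p['frame'],cv2.getPerspectiveTransform(uv,d),(240*S,160*S))
if __name__=='__main__':
    ps={n:r.camera(n) for n in('scene','side')}
    for n in ps: cv2.imwrite(f'pics/w_{n}.png',warp(ps[n],.152))
    a=np.vstack([cv2.resize(warp(ps[n],.152),(450,300)) for n in ps]);cv2.imwrite('pics/w.png',a)
E
python3 b.py
```

```text
yaw -9.194718223858724 t [0.5289 0.1916]
res mm [[ 1.3678  1.5707]
 [ 0.9042  1.5865]
 [-1.1031 -0.4142]
 [ 0.9375 -3.2668]
 [-2.2478  2.6326]
 [-0.9331 -2.468 ]
 [ 1.0745  0.3592]]
```

View pics/both.png

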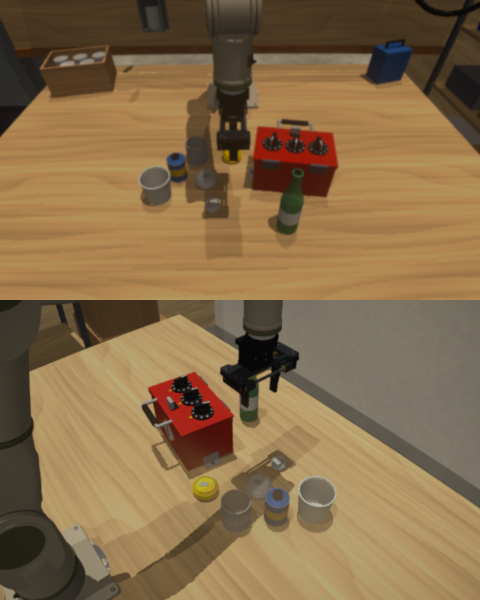

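View pics/w.png

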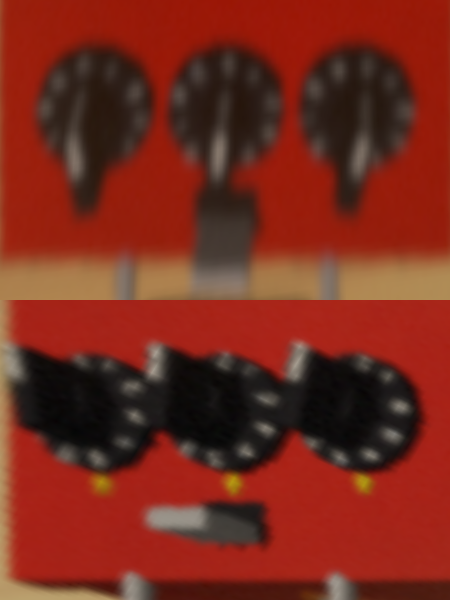

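arm_command(
  plan=[
    [-15, 25, -24, 0],
    [-15, 25, -24, 0],
    [-15, 25, -24, 0],
    [-15, 25, -23, 0],
    [0, 0, 0, 0],
    [0, 0, 0, 0],
  ],
)

```text
time: 2.8
ee_pos: [0.5303, 0.0993, 0.2993]
eef_rot: [0.0, 0.707, -0.0, 0.707]
ft_force: [1.0, 0.1, -0.5]
width: 0.0865
```

```bash
cat > c.py <<'E'
import sys
from h import *
np.set_printoptions(precision=4,suppress=True)
p=r.camera('wrist');save(p,sys.argv[1]);E=np.array(p['extrinsics']);print('cam',-E[:3,:3].T@E[:3,3],p['fx'])
s=r.read_state();print(s['time'],s['ee_pos'],s['eef_rot'],s['joint_positions'])
for l in 'dial_left_grip dial_mid_grip dial_right_grip bolt_tab lid_handle lid_hinge'.split():
    o=r.spot_point(p,l)[:3]
    print(l,[(np.round(d['xyz'],4).tolist(),round(d['confidence'],2)) for d in o])
E
python3 c.py w1
```

```text
cam [0.5313 0.1814 0.4445] 332.16253184545167
2.85 [0.5304 0.0989 0.2991] [ 0.0003  0.7073 -0.0007  0.707 ] [-0.1413  0.1243 -0.141   1.589   0.018   1.4301 -0.2851]
dial_left_grip []
dial_mid_grip [([0.5414, 0.1856, 0.1701], 0.69)]
dial_right_grip [([0.5249, 0.1198, 0.1739], 0.92)]
bolt_tab [([0.4764, 0.2014, 0.1633], 0.86)]
lid_handle [([0.412, 0.2121, 0.145], 0.62)]
lid_hinge [([0.5997, 0.1779, 0.1371], 0.95)]
```

View pics/w1.png

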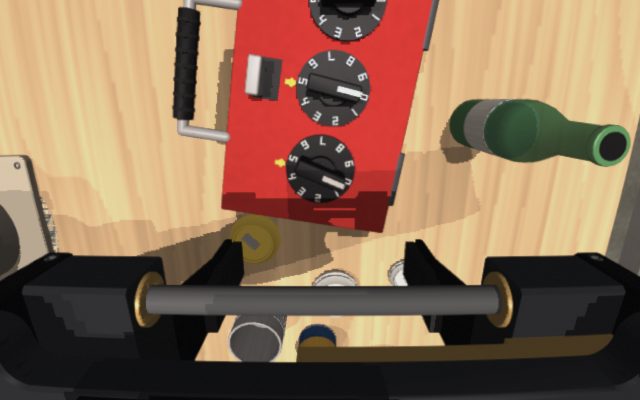

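arm_command(
  plan=[
    [0, 35, 0, 0],
    [0, 35, 0, 0],
    [0, 0, 0, 0],
  ],
)

```text
time: 3.52
ee_pos: [0.5294, 0.173, 0.2992]
eef_rot: [-0.001, 0.707, 0.002, 0.707]
ft_force: [0.7, -0.8, -0.0]
width: 0.0871
```

```bash
sed -i 's/^print.*yaw.*$//' b.py; cat > d.py <<'E'
from h import *
from b import Rm,t,warp
np.set_printoptions(precision=4,suppress=True)
p=r.camera('wrist');save(p,'w2')
s=r.read_state();print(s['time'],s['ee_pos'])
for l in 'dial_left_grip dial_mid_grip dial_right_grip bolt_tab lid_handle lid_hinge'.split():
    print(l,[(np.round(d['xyz'],4).tolist(),round(d['confidence'],2)) for d in r.spot_point(p,l)[:3]])
im=np.vstack([cv2.resize(warp(p,z,4),(450,300)) for z in(.152,.180)]);cv2.imwrite('pics/w2w.png',im)
E
python3 d.py
```

```text
3.575 [0.5298 0.1709 0.2992]
dial_left_grip [([0.5514, 0.2579, 0.1737], 0.94)]
dial_mid_grip [([0.5387, 0.1882, 0.1692], 0.56)]
dial_right_grip [([0.5244, 0.1195, 0.172], 0.62)]
bolt_tab [([0.4774, 0.1991, 0.1655], 0.74)]
lid_handle [([0.4103, 0.2112, 0.1449], 0.87)]
lid_hinge [([0.603, 0.1775, 0.1432], 0.9)]
```

View pics/w2w.png

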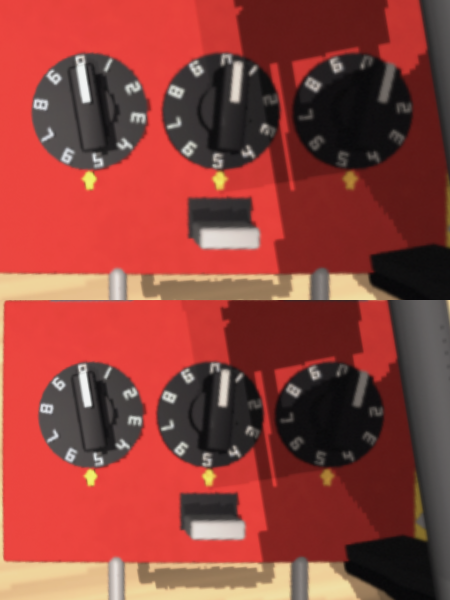

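```bash
sed -i 's/^w=.*/w=np.array([[.5275,.190],[.602,.178],[.4113,.2112],[.5500,.2594],[.540,.1873],[.5255,.1213],[.4757,.2]])/' b.py
cat > e.py <<'E'
from h import *
from b import Rm,t,warp,yaw,loc,w
np.set_printoptions(precision=4,suppress=True)
print('yaw',np.degrees(yaw),'t',t);print('res mm',((loc@Rm.T+t)-w)*1e3)
p=r.camera('wrist');s=r.read_state();print(s['ee_pos'],R.from_quat(s['eef_rot']).as_matrix()[:,2],s['joint_positions'])
im=warp(p,.180,4).astype(int)
for n,y in (('left',70),('mid',0),('right',-70)):
    cx,cy=(120-y)*4,(70-9)*4
    sub=im[cy-90:cy+90,cx-90:cx+90]
    yy,xx=np.mgrid[-90:90,-90:90]
    rr=np.hypot(xx,yy)
    # bright elongated component
    v=sub.min(2);
    thr=150 if n!='right' else 75
    k,lab,st,ce=cv2.connectedComponentsWithStats(((v>thr)&(rr<100)).astype(np.uint8))
    i=1+np.argmax(st[1:,4]);m=lab==i
    P=np.c_[xx[m],-yy[m]].astype(float);d=np.linalg.svd(P-P.mean(0),full_matrices=False)[2][0]
    if d@P.mean(0)<0:d=-d
    ang=np.degrees(np.arctan2(d[1],d[0])) # img angle; bottom=-90 -> value 0
    val=(ang+90)%360
    print(n,'axis',Rm@np.array([.009,y/1e3])+t,'area',st[i,4],'value deg',val,'num',val/36,'centroid px',P.mean(0)/4)
for l,q in (('bolt',[-.055,0]),('handle',[-.119,0])): print(l,Rm@np.array(q)+t)
E
python3 e.py
```

```text
yaw -9.922434205677428 t [0.529  0.1907]
res mm [[ 1.489   0.6848]
 [ 0.8671 -0.2388]
 [ 0.469  -0.0098]
 [-0.0836 -1.3131]
 [-2.1456  1.8339]
 [ 0.2923 -1.119 ]
 [-0.8883  0.1621]]
[0.5302 0.1693 0.2996] [ 1.     -0.0011  0.0002] [-0.2217  0.1643 -0.1927  1.5436  0.0318  1.4365 -0.4173]
left axis [0.5499 0.2581] area 1370 value deg 189.7396828440052 num 5.2705467456668105 centroid px [-5.9898 12.71  ]
mid axis [0.5379 0.1891] area 1105 value deg 175.80641365666804 num 4.883511490463001 centroid px [-1.8434 13.4636]
right axis [0.5258 0.1202] area 1071 value deg 166.7475486951436 num 4.631876352642878 centroid px [ 1.0502 13.9778]
bolt [0.4748 0.2002]
handle [0.4118 0.2112]
```

arm_command(
  plan=[
    [7, 0, 0, -10],
    [7, 0, 0, -10],
    [7, 0, 0, -10],
    [7, 0, 0, -10],
    [7, 0, 0, -10],
    [7, 0, 0, -10],
    [7, 0, 0, -10],
    [7, 0, 0, -10],
    [7, 0, 0, -10],
    [0, -10, 45, 0],
    [0, -10, 45, 0],
    [0, 0, 0, 0],
  ],
  jaw=0,
  force=15,
)

```text
time: 5.42
ee_pos: [0.5492, 0.2637, 0.2361]
eef_rot: [-0.5, 0.499, 0.502, 0.499]
ft_force: [1.0, -0.2, -0.4]
width: 0.0435
```

```bash
cat > st.py <<'E'
from h import *
import sys
np.set_printoptions(precision=4,suppress=True)
s=r.read_state();M=R.from_quat(s['eef_rot']).as_matrix()
print('t',s['time'],'pos',np.array(s['ee_pos']),'head',np.degrees(np.arctan2(M[1,2],M[0,2])),'xdir',M[:,0],'w',s['width'],'F',np.array(s['ft_force']),'q',np.array(s['joint_positions']))
for a in sys.argv[1:]:
    d=np.array(eval(a))-s['ee_pos'];print(a,'tool delta mm',M.T@d*1e3)
E
python3 st.py '[.550,.259,.176]'
```

```text
t 5.425 pos [0.5492 0.2637 0.2361] head 90.26577350297383 xdir [-0.001   0.0018 -1.    ] w 0.043459384457964746 F [ 0.9534 -0.1942 -0.4079] q [-0.2322  0.3233 -0.3635  1.495   0.1141  1.3444  0.9714]
[.550,.259,.176] tool delta mm [60.1081 -0.8133 -4.851 ]
```

arm_command(
  plan=[
    [20, 0, 0, 0],
    [20, 0, 0, 0],
    [20, 0, 0, 0],
    [0, 0, 0, 0],
  ],
)

```text
time: 5.92
ee_pos: [0.5496, 0.2585, 0.1753]
eef_rot: [-0.5, 0.501, 0.5, 0.499]
ft_force: [0.3, -0.2, 0.6]
width: 0.0434
```

arm_command(
  plan=[
    [0, 0, 0, 0],
    [0, 0, 0, 0],
    [0, 0, 0, 0],
  ],
  jaw=-1,
)

```text
time: 6.3
ee_pos: [0.5503, 0.2601, 0.1773]
eef_rot: [-0.5, 0.5, 0.5, 0.5]
ft_force: [-0.3, -0.4, -0.2]
width: 0.0213
```

```bash
python3 st.py '[.550,.259,.176]'
```

```text
t 6.3 pos [0.5503 0.2601 0.1773] head 89.99410762618814 xdir [ 0.001   0.0004 -1.    ] w 0.02132103918903053 F [-0.2669 -0.4352 -0.1555] q [-0.2306  0.3597 -0.3576  1.574   0.1313  1.2305  0.9597]
[.550,.259,.176] tool delta mm [ 1.2551  0.2799 -1.0946]
```

arm_command(
  plan=[
    [0, 0, 0, 0],
    [0, 0, 0, 0],
    [0, 0, 0, 0],
    [0, 0, 0, 10],
    [0, 0, 0, 10],
    [0, 0, 0, 10],
    [0, 0, 0, 10],
    [0, 0, 0, 6],
    [0, 0, 0, 0],
    [0, 0, 0, 0],
  ],
)

```text
time: 7.55
ee_pos: [0.5501, 0.2594, 0.1769]
eef_rot: [-0.265, 0.656, 0.264, 0.656]
ft_force: [-2.2, -4.7, 6.4]
width: 0.0129
```

```bash
python3 st.py '[.538,.190,.176]'
```

```text
t 7.55 pos [0.5501 0.2594 0.1769] head 43.962135974990225 xdir [ 0.0001 -0.0008 -1.    ] w 0.012919776935462916 F [-2.2004 -4.6751  6.3981] q [-0.3232  0.3475 -0.24    1.58    0.0869  1.2249  0.1883]
[.538,.190,.176] tool delta mm [  0.9573 -41.5656 -56.8637]
```

arm_command(
  plan=[
    [0, 0, 0, 0],
    [0, 0, 0, 0],
    [-18, 0, 0, 0],
    [-18, 0, 0, 0],
    [0, -21, -28.5, 0],
    [0, -21, -28.5, 0],
    [0, 0, 0, -10.6],
    [0, 0, 0, -10.6],
    [0, 0, 0, -10.6],
    [0, 0, 0, 0],
  ],
  jaw=0,
)

```text
time: 8.8
ee_pos: [0.5386, 0.1904, 0.214]
eef_rot: [-0.434, 0.558, 0.434, 0.559]
ft_force: [-0.7, -0.2, -0.1]
width: 0.0435
```

```bash
python3 st.py '[.538,.190,.176]'
```

```text
t 8.8 pos [0.5386 0.1904 0.214 ] head 75.73079093968498 xdir [ 0.0016  0.0007 -1.    ] w 0.04352229432396789 F [-0.7293 -0.2026 -0.0653] q [-0.1837  0.2436 -0.2763  1.6333  0.069   1.2725  0.8493]
[.538,.190,.176] tool delta mm [37.9593  0.5659 -0.5615]
```

arm_command(
  plan=[
    [19, 0, 0, 0],
    [19, 0, 0, 0],
    [0, 0, 0, 0],
  ],
)

```text
time: 9.18
ee_pos: [0.5369, 0.1897, 0.172]
eef_rot: [-0.434, 0.56, 0.435, 0.557]
ft_force: [-0.1, -0.2, 0.2]
width: 0.0439
```

arm_command(
  plan=[
    [0, 0, 0, 0],
    [0, 0, 0, 0],
    [0, 0, 0, 0],
    [0, 0, 0, 0],
    [0, 0, 0, 0],
    [0, 0, 0, -10],
    [0, 0, 0, -10],
    [0, 0, 0, -10],
    [0, 0, 0, -10],
    [0, 0, 0, -10],
    [0, 0, 0, -10],
    [0, 0, 0, -10],
    [0, 0, 0, -6.3],
    [0, 0, 0, 0],
    [0, 0, 0, 0],
  ],
  jaw=-1,
)

```text
time: 11.05
ee_pos: [0.5385, 0.1903, 0.1749]
eef_rot: [0.686, -0.171, -0.686, -0.171]
ft_force: [2.0, -0.2, 2.2]
width: 0.0128
```

```bash
python3 st.py '[.526,.121,.176]'
```

```text
t 11.05 pos [0.5385 0.1903 0.1749] head 151.95339920496195 xdir [ 0.0009  0.0002 -1.    ] w 0.012840066330057976 F [ 1.9633 -0.1904  2.1526] q [-0.0466  0.2921 -0.4415  1.6738  0.1324  1.2044  2.1329]
[.526,.121,.176] tool delta mm [ -1.1479  66.9934 -21.5327]
```

arm_command(
  plan=[
    [0, 0, 0, 0],
    [0, 0, 0, 0],
    [-18, 0, 0, 0],
    [-18, 0, 0, 0],
    [0, 33.5, -10.8, 0],
    [0, 33.5, -10.8, 0],
    [0, 0, 0, 10.6],
    [0, 0, 0, 10.6],
    [0, 0, 0, 10.6],
    [0, 0, 0, 10.6],
    [0, 0, 0, 10.6],
    [0, 0, 0, 10.6],
    [0, 0, 0, 10.6],
    [0, 0, 0, 10.6],
    [0, 0, 0, 0],
  ],
  jaw=0,
)

```text
time: 12.92
ee_pos: [0.5263, 0.1211, 0.2119]
eef_rot: [-0.392, 0.588, 0.392, 0.589]
ft_force: [-0.0, -0.2, -0.0]
width: 0.0435
```

```bash
python3 st.py '[.526,.121,.176]'
```

```text
t 12.925 pos [0.5263 0.1211 0.2119] head 67.37125722288624 xdir [ 0.0016  0.0004 -1.    ] w 0.04350392399997896 F [-0.0463 -0.1873 -0.0017] q [-0.0572  0.1781 -0.2831  1.7149  0.0523  1.2543  0.8236]
[.526,.121,.176] tool delta mm [35.9288  0.282  -0.2827]
```

arm_command(
  plan=[
    [18, 0, 0, 0],
    [18, 0, 0, 0],
    [0, 0, 0, 0],
  ],
)

```text
time: 13.3
ee_pos: [0.5246, 0.1205, 0.1722]
eef_rot: [-0.392, 0.59, 0.393, 0.587]
ft_force: [0.6, -0.3, 0.8]
width: 0.0435
```

arm_command(
  plan=[
    [0, 0, 0, 0],
    [0, 0, 0, 0],
    [0, 0, 0, 0],
    [0, 0, 0, 0],
    [0, 0, 0, 0],
    [0, 0, 0, 10],
    [0, 0, 0, 10],
    [0, 0, 0, 10],
    [0, 0, 0, 10],
    [0, 0, 0, 10],
    [0, 0, 0, 10],
    [0, 0, 0, 10],
    [0, 0, 0, 10],
    [0, 0, 0, 10],
    [0, 0, 0, 5],
    [0, 0, 0, 0],
    [0, 0, 0, 0],
  ],
  jaw=-1,
)

```text
time: 15.42
ee_pos: [0.5278, 0.1222, 0.175]
eef_rot: [0.17, 0.685, -0.168, 0.688]
ft_force: [12.0, 5.7, -7.2]
width: 0.0128
```

arm_command(
  plan=[
    [0, 0, 0, 0],
    [0, 0, 0, 0],
    [-20, 0, 0, 0],
    [-30, 0, 0, 0],
    [-30, 0, 0, 0],
  ],
  jaw=0,
)

```text
time: 16.05
ee_pos: [0.5255, 0.1205, 0.2553]
eef_rot: [0.169, 0.687, -0.17, 0.686]
ft_force: [1.0, 0.7, 0.4]
width: 0.0431
```

```bash
python3 st.py '[.450,.204,.176]'
```

```text
t 16.05 pos [0.5255 0.1205 0.2553] head -27.71492452564601 xdir [-0.0008 -0.0004 -1.    ] w 0.043095463394498074 F [1.0289 0.7411 0.4356] q [-0.1984  0.141  -0.1236  1.6609  0.018   1.3417 -0.8085]
[.450,.204,.176] tool delta mm [  79.3528   38.824  -105.6529]
```

arm_command(
  plan=[
    [0, 0, 0, -9],
    [0, 0, 0, -8.9],
    [0, 35, -32, 0],
    [0, 35, -31.6, 0],
    [20, 0, 0, 0],
    [20, 0, 0, 0],
    [0, 0, 0, 0],
  ],
  jaw=-0.3,
  force=25,
)

```text
time: 16.92
ee_pos: [0.4742, 0.2, 0.2133]
eef_rot: [0.06, 0.705, -0.061, 0.704]
ft_force: [-0.4, 0.5, -0.4]
width: 0.0303
```

```bash
python3 st.py '[.4748,.2002,.172]'; python3 c.py w3|grep bolt
```

```text
t 16.925 pos [0.4742 0.2    0.2133] head -9.809370945642911 xdir [-0.0027 -0.0015 -1.    ] w 0.030257586516342406 F [-0.415   0.549  -0.3877] q [-0.281   0.1211 -0.2225  1.774   0.028   1.2527 -0.682 ]
[.4748,.2002,.172] tool delta mm [41.3059  0.3597  0.613 ]
bolt_tab [([0.4749, 0.2005, 0.1663], 0.58)]
```

arm_command(
  plan=[
    [20, 0, 0, 0],
    [22, 0, 0, 0],
    [0, 0, 0, 0],
  ],
)

```text
time: 17.65
ee_pos: [0.4745, 0.2003, 0.1716]
eef_rot: [0.06, 0.705, -0.061, 0.704]
ft_force: [-0.0, -0.4, -0.3]
width: 0.0306
```

arm_command(
  plan=[
    [0, 0, 0, 0],
    [0, 0, 0, 0],
    [0, 0, 0, 0],
    [0, 0, 0, 0],
  ],
  jaw=-1,
)

```text
time: 18.15
ee_pos: [0.4755, 0.2009, 0.1733]
eef_rot: [0.061, 0.704, -0.06, 0.705]
ft_force: [-0.6, -0.9, 4.7]
width: 0.0109
```

arm_command(
  plan=[
    [0, 0, 5, 0],
    [0, 0, 5, 0],
    [0, 0, 4, 0],
    [0, 0, 2, 0],
    [0, 0, 0, 0],
  ],
)

```text
time: 18.77
ee_pos: [0.4895, 0.1987, 0.1733]
eef_rot: [0.06, 0.705, -0.06, 0.704]
ft_force: [-10.4, -0.9, 11.8]
width: 0.0108
```

```bash
python3 st.py '[.4748,.2002,.172]'
```

```text
t 18.775 pos [0.4895 0.1987 0.1733] head -9.73658934375236 xdir [-0.0026  0.0001 -1.    ] w 0.010760338667328959 F [-10.392   -0.8895  11.8273] q [-0.2761  0.182  -0.2161  1.7922  0.0407  1.1741 -0.6745]
[.4748,.2002,.172] tool delta mm [  1.2899  -0.9695 -14.7737]
```

arm_command(
  plan=[
    [0, 0, -1, 0],
    [0, 0, 0, 0],
    [-20, 0, 0, 0],
    [-20, 0, -20, 0],
    [0, 0, -30, 0],
    [0, 0, -27, 0],
    [0, 0, 0, 0],
  ],
  jaw=-0.55,
)

```text
time: 19.65
ee_pos: [0.413, 0.2116, 0.2127]
eef_rot: [0.06, 0.704, -0.06, 0.705]
ft_force: [-0.9, 0.2, 0.8]
width: 0.0199
```

```bash
python3 st.py '[.4118,.2112,.141]'; python3 -c "
import numpy as np
f=np.radians(0.9+np.array([0,3]+list(range(9,106,6))+[106]))
x=-194*np.cos(f);z=194*np.sin(f)
print(np.c_[np.degrees(f)[1:]-.9,-np.diff(z),np.diff(x)].round(1).tolist())"; python3 c.py w4|grep handle
```

```text
t 19.65 pos [0.413  0.2116 0.2127] head -9.706226736260735 xdir [ 0.0006 -0.0001 -1.    ] w 0.019853789645585547 F [-0.912   0.2175  0.7923] q [-0.3106  0.0089 -0.2615  1.8929  0.0028  1.2396 -0.7425]
[.4118,.2112,.141] tool delta mm [71.6971 -0.6499 -1.1724]
[[3.0, -10.1, 0.4], [9.0, -20.2, 2.4], [15.0, -19.8, 4.5], [21.0, -19.2, 6.6], [27.0, -18.4, 8.5], [33.0, -17.4, 10.4], [39.0, -16.2, 12.2], [45.0, -14.9, 13.8], [51.0, -13.3, 15.3], [57.0, -11.7, 16.6], [63.0, -9.9, 17.7], [69.0, -8.0, 18.7], [75.0, -6.0, 19.4], [81.0, -3.9, 19.9], [87.0, -1.8, 20.2], [93.0, 0.3, 20.3], [99.0, 2.4, 20.2], [105.0, 4.5, 19.8], [106.0, 1.0, 3.2]]
lid_handle [([0.4113, 0.2097, 0.1436], 0.56)]
```

arm_command(
  plan=[
    [12, 0, -1, 0],
    [30, 0, 0, 0],
    [30, 0, 0, 0],
    [0, 0, 0, 0],
  ],
  jaw=-0.2,
  force=30,
)

```text
time: 20.5
ee_pos: [0.4116, 0.2105, 0.1382]
eef_rot: [0.06, 0.706, -0.061, 0.703]
ft_force: [-0.4, -0.5, 0.2]
width: 0.0343
```

arm_command(
  plan=[
    [0, 0, 0, 0],
    [0, 0, 0, 0],
    [0, 0, 0, 0],
    [0, 0, 0, 0],
  ],
  jaw=-1,
)

```text
time: 21.0
ee_pos: [0.4125, 0.212, 0.1413]
eef_rot: [0.06, 0.705, -0.06, 0.704]
ft_force: [-4.3, 1.4, 3.8]
width: 0.017
```

arm_command(
  plan=[
    [-10, 0, 0.4, 0],
    [-20.2, 0, 2.4, 0],
    [-19.8, 0, 4.5, 0],
  ],
)

```text
time: 21.38
ee_pos: [0.4196, 0.2107, 0.1912]
eef_rot: [0.06, 0.705, -0.06, 0.704]
ft_force: [2.1, 4.7, -8.4]
width: 0.0172
```

```bash
python3 st.py '[.4118,.2112,.141]'
```

```text
t 21.375 pos [0.4196 0.2107 0.1912] head -9.742097770059143 xdir [-0.001   0.0005 -1.    ] w 0.01724483639706806 F [ 2.1246  4.6753 -8.4492] q [-0.3078  0.0397 -0.2588  1.9088  0.0099  1.195  -0.74  ]
[.4118,.2112,.141] tool delta mm [50.2485 -0.8689 -7.7416]
```

Lifting works (8 N). Continue along the arc.

arm_command(
  plan=[
    [-19.2, 0, 6.6, 0],
    [-18.4, 0, 8.5, 0],
    [-17.4, 0, 10.4, 0],
    [-16.2, 0, 12.2, 0],
    [-14.9, 0, 13.8, 0],
    [-13.3, 0, 15.3, 0],
    [-11.7, 0, 16.6, 0],
    [-9.9, 0, 17.7, 0],
    [-8, 0, 18.7, 0],
    [-6, 0, 19.4, 0],
  ],
)

```text
time: 22.62
ee_pos: [0.5569, 0.1886, 0.3266]
eef_rot: [0.06, 0.705, -0.058, 0.704]
ft_force: [-2.8, 8.3, -6.0]
width: 0.017
```

```bash
cat > lid.py <<'E'
from h import *
from b import Rm,t
s=r.read_state();p=np.array(s['ee_pos']);c=Rm.T@(p[:2]-t)
z=p[2]+.002
print(s['time'],c,z,'rad',np.hypot(c[0]-.075,z-.14),'theta',180-np.degrees(np.arctan2(z-.14,c[0]-.075))-.9,'F',s['ft_force'],s['width'])
E
python3 lid.py
```

```text
22.625 [0.0278 0.0027] 0.3285991085816311 rad 0.19440948429773078 theta 75.05671699783744 F [-2.7534  8.3145 -6.0461] 0.017016542236375637
```

arm_command(
  plan=[
    [-3.9, 0, 19.9, 0],
    [-1.8, -1, 20.2, 0],
    [0.3, -1, 20.3, 0],
    [2.4, 0, 20.2, 0],
    [2, 0, 10, 0],
    [2.5, 0, 9.8, 0],
    [0, 0, 0, 0],
    [0, 0, 0, 0],
  ],
)

```text
time: 23.62
ee_pos: [0.6564, 0.1724, 0.3251]
eef_rot: [0.061, 0.704, -0.056, 0.706]
ft_force: [7.0, 14.5, -4.4]
width: 0.0169
```

```bash
python3 lid.py
```

```text
23.625 [0.1287 0.0039] 0.327146884213702 rad 0.19468619327117295 theta 105.09732637375181 F [ 7.0499 14.5374 -4.3984] 0.016876865720370324
```

arm_command(
  plan=[
    [0, 0, 0, 0],
    [0, 0, 0, 0],
    [0, 0, 0, 0],
    [-15, 0, 0, 0],
    [-20, 0, 0, 0],
    [-20, 0, 0, 0],
    [0, 0, 0, -10],
    [0, 0, 0, -10],
    [0, 0, 0, -10],
    [0, 0, 0, -10],
    [0, 0, 0, -10],
    [0, 0, 0, -10],
    [0, 0, 0, -5],
  ],
  jaw=-0.2,
)

```text
time: 25.25
ee_pos: [0.6561, 0.1671, 0.3804]
eef_rot: [-0.329, 0.626, 0.329, 0.626]
ft_force: [0.2, -0.3, 0.7]
width: 0.0348
```

```bash
cat > f.py <<'E'
from h import *
np.set_printoptions(precision=4,suppress=True)
ps={n:r.camera(n) for n in('scene','side')}
for n,p in ps.items():
    for l in 'lid_handle lid_hinge tin_center tub_center food_tin_center can_center bottle_center'.split():
        print(l,[(np.round(d['xyz'],3).tolist(),round(d['confidence'],2)) for d in r.spot_point(p,l)[:3]])
cv2.imwrite('pics/v2.png',np.hstack([ps['scene']['frame'][80:380,160:560],ps['side']['frame'][60:360,150:550]]))
E
python3 f.py; python3 st.py '[.519,-.187,.2]'
```

```text
lid_handle [([0.518, -0.186, 0.049], 0.71), ([0.658, 0.173, 0.325], 0.6), ([0.659, 0.243, 0.199], 0.46)]
lid_hinge [([0.604, 0.174, 0.138], 0.88)]
tin_center [([0.521, -0.185, 0.045], 0.83)]
tub_center [([0.604, -0.24, 0.045], 0.77)]
food_tin_center [([0.436, -0.132, 0.04], 0.96)]
can_center [([0.654, -0.064, 0.012], 0.81), ([0.433, -0.007, 0.017], 0.7), ([0.655, 0.17, 0.326], 0.2)]
bottle_center [([0.721, 0.154, 0.119], 0.8), ([0.656, 0.171, 0.326], 0.51)]
lid_handle [([0.654, 0.171, 0.325], 0.87)]
lid_hinge [([0.604, 0.183, 0.142], 0.74)]
tin_center [([0.52, -0.184, 0.051], 0.94)]
tub_center [([0.607, -0.237, 0.043], 0.87)]
food_tin_center [([0.44, -0.13, 0.039], 0.9), ([0.607, -0.238, 0.045], 0.42)]
can_center [([0.65, -0.064, 0.013], 0.85), ([0.547, -0.092, 0.017], 0.59)]
bottle_center [([0.724, 0.15, 0.117], 0.79)]
t 26.05 pos [0.656  0.1674 0.3791] head 55.19305303268764 xdir [ 0.0001 -0.     -1.    ] w 0.03481953654126767 F [0.3772 0.299  0.2283] q [-0.1312  0.4502 -0.3023  1.0252  0.1308  1.683   0.5731]
[.519,-.187,.2] tool delta mm [ 179.0709  -89.7654 -369.2295]
```

View pics/v2.png

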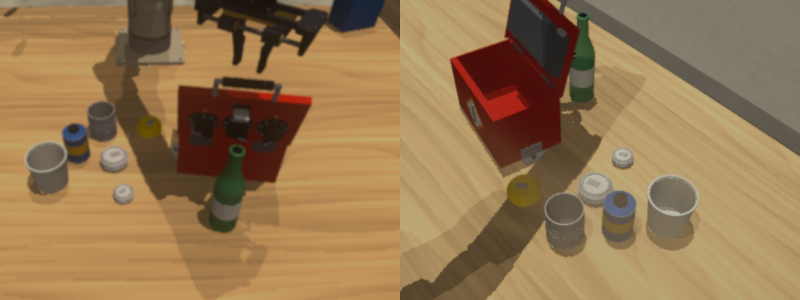

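arm_command(
  plan=[
    [0, -10, -41, 0],
    [0, -10, -41, 0],
    [0, -10, -41, 0],
    [20, -10, -41, 0],
    [30, -10, -41, 0],
    [30, -10, -41, 0],
    [30, -10, -41, 0],
    [30, -10, -41, 0],
    [30, -10, -41, 0],
    [0, 0, 0, 0],
    [0, 0, 0, 0],
  ],
  jaw=0.84,
)

```text
time: 27.42
ee_pos: [0.5198, -0.1863, 0.2096]
eef_rot: [-0.328, 0.626, 0.328, 0.627]
ft_force: [-0.4, 1.2, 0.1]
width: 0.08
```

```bash
cat > g.py <<'E'
from h import *
p=r.camera('wrist');save(p,'w5')
for l in 'tin_center tub_center food_tin_center'.split(): print(l,[(np.round(d['xyz'],4).tolist(),round(d['confidence'],2)) for d in r.spot_point(p,l)[:2]])
E
python3 g.py;python3 st.py '[.520,-.186,.078]'
```

```text
tin_center []
tub_center [([0.6059, -0.2394, 0.0438], 0.94)]
food_tin_center [([0.4377, -0.1331, 0.0419], 0.61)]
t 27.625 pos [ 0.5202 -0.1859  0.2098] head 55.30338396325544 xdir [ 0.0015 -0.0001 -1.    ] w 0.08010640012605724 F [ 0.8844 -0.3878 -0.1561] q [ 0.378   0.1962 -0.133   1.6937  0.0269  1.2521  1.2043]
[.520,-.186,.078] tool delta mm [131.8317   0.2783  -0.3003]
```

View pics/w5.png

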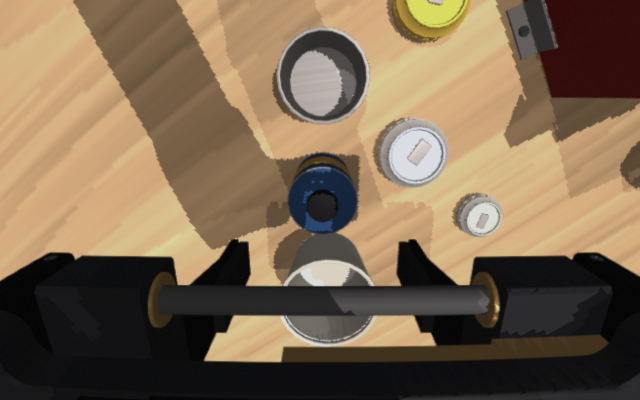

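arm_command(
  plan=[
    [30, 0, 0, 0],
    [30, 0, 0, 0],
    [30, 0, 0, 0],
    [25, 0, 0, 0],
    [16, 0, 0, 0],
    [0, 0, 0, 0],
  ],
)

```text
time: 28.38
ee_pos: [0.5192, -0.1864, 0.0775]
eef_rot: [-0.327, 0.627, 0.328, 0.626]
ft_force: [0.3, -0.1, 0.8]
width: 0.0802
```

arm_command(
  plan=[
    [0, 0, 0, 0],
    [0, 0, 0, 0],
    [0, 0, 0, 0],
    [0, 0, 0, 0],
    [0, 0, 0, 0],
  ],
  jaw=-1,
  force=25,
)

```text
time: 29.0
ee_pos: [0.5198, -0.1871, 0.0788]
eef_rot: [-0.328, 0.626, 0.327, 0.627]
ft_force: [-1.1, -0.1, 6.1]
width: 0.0597
```

```bash
python3 st.py '[.520,-.186,.078]'
```

```text
t 29.0 pos [ 0.5198 -0.1871  0.0788] head 55.19461739958605 xdir [ 0.0011 -0.0004 -1.    ] w 0.05965913880201373 F [-1.1335 -0.1075  6.0673] q [ 0.3754  0.326  -0.1309  1.8279  0.0502  0.9896  1.1871]
[.520,-.186,.078] tool delta mm [0.7931 0.4838 1.0539]
```

arm_command(
  plan=[
    [-15, 0, 0, 0],
    [-30, 0, 0, 0],
    [-35, 0, 0, -5],
    [-35, 0, 0, -5],
    [-35, 0, 0, -5],
    [-32, 0, 0, -5],
    [-10, 0, 0, -5],
    [0, 0, 0, 0],
  ],
)

```text
time: 30.0
ee_pos: [0.5194, -0.187, 0.2712]
eef_rot: [-0.456, 0.541, 0.455, 0.541]
ft_force: [-0.3, 0.1, -3.4]
width: 0.0593
```

```bash
python3 st.py '[.519,.1924,.27]'
```

```text
t 30.0 pos [ 0.5194 -0.187   0.2712] head 80.16911200072387 xdir [ 0.0014 -0.0004 -1.    ] w 0.05932333843212286 F [-0.2507  0.0596 -3.4207] q [ 0.417   0.1629 -0.1737  1.6038  0.0286  1.376   1.6392]
[.519,.1924,.27] tool delta mm [  1.0003  65.2149 373.7244]
```

arm_command(
  plan=[
    [0, 4, 25, 0],
    [0, 7, 40, 0],
    [0, 7, 40, 0],
    [0, 7, 40, 0],
    [0, 7, 40, 0],
    [0, 7, 40, 0],
    [0, 7, 40, 0],
    [0, 7, 40, 0],
    [0, 7, 35, 0],
    [0, 4, 20, 0],
    [0, 3, 14, 0],
    [0, 0, 0, 0],
    [0, 0, 0, 0],
    [0, 0, 0, 0],
  ],
)

```text
time: 31.75
ee_pos: [0.5173, 0.1919, 0.2701]
eef_rot: [-0.455, 0.541, 0.455, 0.541]
ft_force: [0.0, 0.7, -3.3]
width: 0.0593
```

```bash
python3 st.py '[.519,.1924,.081]'
```

```text
t 31.75 pos [0.5173 0.1919 0.2701] head 80.09608877664178 xdir [ 0.0001 -0.0004 -1.    ] w 0.059310762232892354 F [ 0.0423  0.6634 -3.3269] q [-0.0216  0.1893 -0.4744  1.5912  0.088   1.3824  0.8926]
[.519,.1924,.081] tool delta mm [189.0566  -1.5918   0.8856]
```

arm_command(
  plan=[
    [25, 0, 0, 0],
    [35, 0, 0, 0],
    [35, 0, 0, 0],
    [35, 0, 0, 0],
    [30, 0, 0, 0],
    [15, 0, 0, 0],
    [6, 0, 0, 0],
    [0, 0, 0, 0],
    [0, 0, 0, 0],
    [0, 0, 0, 0],
  ],
)

```text
time: 33.0
ee_pos: [0.5174, 0.1932, 0.0898]
eef_rot: [-0.456, 0.54, 0.455, 0.541]
ft_force: [-0.5, 0.4, -2.5]
width: 0.0594
```

arm_command(
  plan=[
    [2, 0, 0, 0],
    [2, 0, 0, 0],
    [1.5, 0, 0, 0],
    [0, 0, 0, 0],
    [0, 0, 0, 0],
  ],
)

```text
time: 33.62
ee_pos: [0.517, 0.193, 0.0836]
eef_rot: [-0.455, 0.541, 0.455, 0.541]
ft_force: [-0.0, -0.4, -3.0]
width: 0.0593
```

arm_command(
  plan=[
    [1, 0, 0, 0],
    [1, 0, 0, 0],
    [0, 0, 0, 0],
    [0, 0, 0, 0],
  ],
)

```text
time: 34.12
ee_pos: [0.5171, 0.1931, 0.0818]
eef_rot: [-0.456, 0.541, 0.455, 0.541]
ft_force: [-1.4, -0.7, 3.0]
width: 0.0595
```

arm_command(
  plan=[
    [0, 0, 0, 0],
    [0, 0, 0, 0],
    [0, 0, 0, 0],
    [0, 0, 0, 0],
    [-10, 0, 0, 0],
    [-25, 0, 0, 0],
    [-35, 0, 0, 0],
    [-35, 0, 0, 0],
    [-35, 0, 0, 0],
    [-35, 0, 0, 0],
    [-20, 0, 0, 0],
    [0, -30, -30, 0],
    [0, -40, -40, 0],
    [0, -20, -40, 0],
    [0, 0, 0, 0],
    [0, 0, 0, 0],
  ],
  jaw=0.8,
)

```text
time: 36.12
ee_pos: [0.5867, 0.0704, 0.2771]
eef_rot: [-0.456, 0.54, 0.456, 0.541]
ft_force: [-0.8, 0.5, -0.6]
width: 0.0781
```

```bash
sed -i 's/v2/v3/' f.py; python3 f.py; python3 st.py
```

```text
lid_handle [([0.658, 0.17, 0.326], 0.65)]
lid_hinge [([0.605, 0.174, 0.141], 0.67)]
tin_center []
tub_center [([0.603, -0.237, 0.043], 0.57), ([0.657, 0.172, 0.19], 0.46)]
food_tin_center [([0.439, -0.132, 0.039], 0.57)]
can_center [([0.436, -0.004, 0.012], 0.9), ([0.55, -0.089, 0.015], 0.84), ([0.651, -0.064, 0.01], 0.65)]
bottle_center [([0.722, 0.155, 0.118], 0.88)]
lid_handle []
lid_hinge [([0.602, 0.184, 0.14], 0.97)]
tin_center [([0.519, 0.194, 0.054], 0.92)]
tub_center []
food_tin_center [([0.441, -0.126, 0.04], 0.96)]
can_center [([0.546, -0.092, 0.016], 0.93), ([0.651, -0.064, 0.009], 0.73), ([0.435, -0.003, 0.013], 0.59)]
bottle_center [([0.728, 0.155, 0.12], 0.77)]
t 36.925 pos [0.5869 0.0692 0.2766] head 80.19513213033909 xdir [ 0.  0. -1.] w 0.07842506588408038 F [-0.0406 -0.4683  0.3904] q [ 0.1207  0.2659 -0.385   1.4827  0.1001  1.4124  1.1318]Traceback (most recent call last):
  File "f.py", line 7, in <module>
    cv3.imwrite('pics/v2.png',np.hstack([ps['scene']['frame'][80:380,160:560],ps['side']['frame'][60:360,150:550]]))
    ^^^
NameError: name 'cv3' is not defined. Did you mean: 'cv2'?
```

arm_command(
  plan=[
    [0, 10, -40, 0],
    [0, 10, -40, 0],
    [0, 0, 0, 0],
    [0, 0, 0, 0],
  ],
)

```text
time: 37.42
ee_pos: [0.5538, -0.0056, 0.2767]
eef_rot: [-0.456, 0.541, 0.456, 0.541]
ft_force: [-0.4, 1.1, -0.6]
width: 0.0785
```

```bash
sed -i 's/cv3/cv2/;s#pics/v2#pics/v3#' f.py; python3 f.py|grep -E 'handle|tin_c|tub|bottle'; python3 st.py
```

```text
lid_handle [([0.66, 0.168, 0.326], 0.73)]
tin_center [([0.643, 0.102, 0.192], 0.56)]
tub_center [([0.605, -0.239, 0.046], 0.83)]
food_tin_center [([0.439, -0.131, 0.042], 0.59), ([0.604, -0.242, 0.043], 0.56)]
bottle_center [([0.723, 0.154, 0.117], 0.6)]
lid_handle [([0.663, 0.168, 0.326], 0.88)]
tin_center [([0.52, 0.195, 0.052], 0.96)]
tub_center [([0.605, -0.237, 0.046], 0.72)]
food_tin_center [([0.44, -0.129, 0.039], 0.75)]
bottle_center [([0.726, 0.154, 0.12], 0.58)]
t 38.225 pos [ 0.5536 -0.0062  0.2766] head 80.19717603516119 xdir [ 0.0001  0.     -1.    ] w 0.07839267435697637 F [-0.452   0.4297  0.9944] q [ 0.2334  0.1778 -0.3462  1.5818  0.061   1.3925  1.2811]
```

View pics/v3.png

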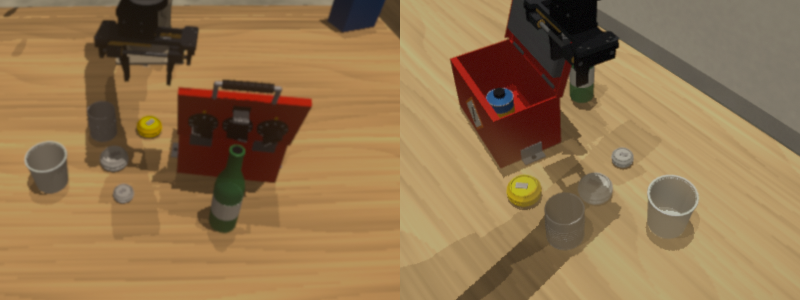

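```bash
python3 -c "
from bench import r
print(r.close_job(), r.read_state()['time'])"
```

```text
the job is handed in; nothing more can be done
the job is handed in; nothing more can be done
```

The blue tin is standing upright on the chest floor, and the lid is open at about 105°. I handed the job in at about 38 s of the 72 s allowed.

- **Dials and bolt:** I turned the dials to 4, 7 and 2, going by the tool angle. I did not read the numerals again afterwards. The bolt slid about 14 mm to its stop, which it can only do with the right code.
- **Lid:** My reading from the arm at release was 105.1°. The networks' last handle points suggest about 107°, which is within their 4 mm error. The lid looks unmoved between the pictures before and after placing the tin.
- **Tin:** The last side picture shows it upright in the chest, centre at (0.520, 0.195, 0.052) m, so it is resting on the floor. I felt light contact before letting go. From the scene camera, where the lid hides the tin, the network gave one false tin point on the lid, which I ignored.
- **Other objects:** The green bottle, tub, food tin and crushed can are all within about 5 mm of their first measured positions. That is about the networks' accuracy, and none looks moved in the pictures.
- **Arm:** It ended clear of everything, with about zero force on the wrist.

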